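Stock the lubrication drawer with a grease cartridge and slide it shut

ROBOT

A 7-joint arm with a two-finger parallel gripper is mounted at the origin on the work surface. World frame = base frame: x ahead of the robot, y to its left, z up, the work surface at z = 0. Lengths are in m, angles in rad, forces in N, time in s.
With the tool pointing down it reaches from about 0.4 to 0.75 m from the base axis. Payload 19.5 kg.
Tool frame: the origin (TCP) lies midway between the tips of the shut fingers; the grasp point (between the pads) lies 19 mm behind it (grip_point_offset is the distance from the TCP to the grasp point, in m); y points along the fingers, x is the direction in which the jaws open and shut, and the axes are right-handed (so a half turn about y gives the same grasp; the last joint's range is limited). The gripper opens to 85 mm and grips with 20 to 120 N. Pads are 22 mm wide; open, the fingers measure 114 mm over their backs; the gripper's body (76 mm by 85 mm) begins 54 mm behind the grasp point. The pads swing forward as they close: fully open they stand 13 mm farther back than shut.
Start: joints at [-1.171, 0.707, -0.028, 1.485, 0.022, 0.951, -0.075], TCP at [0.246, 0.52, 0.231] pointing down, gripper open.
Joint ranges: [-2.71, 2.71], [-0.32, 2.16], [-1.57, 1.52], [0, 2.45], [-1.46, 4.6], [0, 2.02], [-2.83, 2.83]. Speed limits (rad/s): [1.89, 1.89, 2.57, 2.57, 3.01, 3.01, 3.01].

INTERFACE

Orientations are given as a unit quaternion [x, y, z, w].
In Python, from station import * gives the robot as it stands.
- The arm moves only by the shell command python3 -m creep 'ROWS'. ROWS is JSON, one flat list of numbers, 5 for each row, row after row: the finger opening in mm, from 0 to 85.4, then the shift along the tool's x, y, z in mm, then the turn about the tool's y in rad. In form: [claw, dx, dy, dz, turn, claw, dx, dy, dz, turn, ...]. A call has 1 to 5 rows; each row is the pose to reach, as a shift and turn from the pose commanded when the call began, along the tool's axes at that moment; what a row does not reach only later rows make up. A row lasts 1/8 s, in which the tool goes at most 62.5 mm and 10.7 degrees, less where a joint would pass 70% of its speed; a pose out of reach is approached as far as the arm can. A call with a gripper value outside its range is refused whole. The fingers move at their own pace and stop on an object; the grip force is fixed at half the most. Time passes only in rows, so rows that repeat a pose let the fingers close. It gives the time, the measured TCP pose, the force and the opening at its end, in the units of the state.
- read_state(): the state, without advancing time (a new reading comes with each control period).
- camera(name): name is "scene" or "top" or "wrist"; returns a dict with "img" (420x560x3 uint8, red, green, blue), "vfov" (degrees; the focal length in pixels is half the picture's height over the tangent of half this angle, whatever the lens; pixels are square), "cx", "cy" (the principal point, pixels), "distortion" ([k1, k2, p1, p2, k3] as OpenCV has them; the pictures are not rectified), "extrinsics" (4x4, takes a point from world to camera coordinates). Camera axes: x right, y up, looking along -z (the intrinsics and any distortion apply to the point x, -y, -z); pixel columns grow to the right and rows downward; lengths in m; the calibration is good to about 2 mm. A picture is of the moment at which its call begins. There is no depth.
- sign_off(): hands the job in, once; it reports no verdict.
The state is a dict: "time_s": time; "qpos": joint angles; "joint_velocities": joint speeds; "tau": joint torques, N m; "ee_pos": TCP position; "ee_rot": TCP orientation; "wrist_force": force on the tool from outside, world axes, zero at the start; "moment": the same for the moment, N m; "gripper_width": finger opening in m.
Only numpy, scipy, OpenCV 4.12 (cv2) and the standard library are available. Lean on these libraries where they do the work, as an engineer would, in place of code of your own. Each camera call takes 0.05 s, during which the arm holds its last target.

TASK

Lift the top grease cartridge off the pile in the carton, lay it down flat (do not drop it) in the empty front compartment of the open upper drawer of the bench chest, then push the drawer fully shut without slamming it. Leave the other cartridges in the carton, and leave the grease gun, the oil filter and the oil jug where they stand.

Things in the scene. Friction and masses are not known exactly. Their poses are not given: they have to be found in the camera images.
- top_cartridge: Mini grease cartridge to stow: rigid white tube 145 mm long, 38 mm thick (40 mm over the last 16 mm at each end; one end a black cap), about 0.13 kg. It lies on top of the pile, in the valley between cartridge_1 and cartridge_2, parallel to them. Origin on its axis at mid-length; x along the tube. At the start the axis is 59 mm above the bench, its underside 20 mm lower.
- cartridge_1: Same kind of cartridge, in the carton's bottom layer, outermost on the carton's -y side. Origin on its axis at mid-length, x along the tube; axis 24 mm above the bench, uppermost line 44 mm above it. The three bottom cartridges lie side by side, 40 mm apart, parallel to the carton's x.
- cartridge_2: As cartridge_1, the middle one of the bottom layer.
- cartridge_3: As cartridge_1, at the outside on the carton's +y side; nothing lies on it.
- carton: Low cut-down cardboard carton, immovable, 160 mm long (x), 130 mm wide (y), 32 mm high, walls and floor 4 mm. Origin at the centre of its underside, on the bench; z up. The top cartridge's axis lies parallel to x, 20 mm to the -y side of the carton's middle.
- chest: Grey steel bench drawer chest, immovable, 300 mm deep (x), 340 wide (y), 184 high, flat top; two drawers one above the other, fronts flush with the chest's when shut. Origin at the centre of its underside; z up, +x to its back, its front looks along -x. It stands at the robot's left, front turned to the robot's right (roughly world -y), give or take 0.2 rad.
- upper_drawer (a joint): Opening of the upper drawer in m: 0 fully shut, 0.21 fully out; at the start about 0.17 to 0.20. It slides along the chest's -x to open, +x to shut, on runners with a drag of 1.5 N plus 5 N per m/s, and stays where it is left. The drawer weighs about 1.1 kg.
- compartment (a point): Centre of the floor (upper face, 106 mm above the bench) of the upper drawer's empty front compartment; moves with the drawer, axes as the chest's. Inside 142 mm front to back (x), 302 mm across (y). Above this floor rise the drawer front 68 mm, side walls 52, and a cross divider 42, behind which foam with spanners fills the rear. A cartridge on the floor has its axis 20 mm above it.
- pull_lip (a point): Middle of the outer face of the upper drawer's pull: an aluminium lip along the whole 324 mm width of the front's upper edge, 16 mm out from the front. The face is upright, 18 mm high (9 mm above and below this point), facing the chest's -x. The point is 165 mm above the bench and moves with the drawer; axes as the chest's. Pushing it along the chest's +x shuts the drawer.
- grease_gun: Small hand grease gun lying on the bench, blue barrel 46 mm thick, steel head and spout, black-gripped lever along one side, about 365 mm long over all. Origin on the bench near its middle, x along the barrel to the spout. Not part of the job.
- oil_filter: White spin-on oil filter canister standing upright, 76 mm in diameter, 90 mm high. Origin at the centre of its underside. Not part of the job.
- oil_jug: Yellowish plastic oil jug, 110 mm in diameter, 168 mm high, with a side handle and a long spout rising to 190 mm. Origin at the centre of its underside. Not part of the job.
Mind the look-alikes: they are no part of the job. Leave any pink or turquoise look-alike of the top_cartridge alone.

How it is judged:
By the outcome, as a careful person would: the job done as asked, in the order asked, and still so for the second after the job is handed in, with the robot touching nothing.
It also fails if it takes over 48 s, if anything falls off the work surface, if the arm or the gripper's body presses on something with over 40 N, if the wrist force passes 120 N, or if a joint passes its speed limit or range.

## Working session

There is one attempt and no reset: what is moved stays moved. The work goes in short steps, Python scripts to look and compute and a shell command to move; the robot and the scene stay as the last step left them, time stands still between calls to the robot, and variables do not carry over. Pictures are saved under pics/ and viewed, and the job is handed in when it is done.

```bash
ls; mkdir -p pics; python3 - <<'E'
from station import *
import cv2,json
s=read_state();print(s)
for n in ["scene","top","wrist"]:
    c=camera(n);cv2.imwrite(f"pics/{n}0.png",c["img"][:,:,::-1]);print(n,c["vfov"],c["cx"],c["cy"],c["distortion"],c["extrinsics"])
E
```

```text
pics
{'time_s': 0.0, 'qpos': array([-1.17073845,  0.7070973 , -0.02758762,  1.48497691,  0.02197824,
        0.95092558, -0.0755132 ]), 'joint_velocities': array([-0.00028331,  0.00164694, -0.00041498,  0.00147381, -0.00214899,
       -0.00086058, -0.00020658]), 'tau': array([-8.66089995e-04, -8.83211589e+01,  1.23405587e+00, -2.36162567e+01,
        1.68241945e-02,  6.53030409e-03,  2.14998971e-05]), 'ee_pos': array([0.24572604, 0.51955876, 0.2308362 ]), 'ee_rot': array([ 0.59762554,  0.37797163, -0.37861726, -0.59718517]), 'wrist_force': array([-1.17768866,  0.46551674, -0.64338932]), 'moment': array([ 0.01451683,  0.04978058, -0.00491599]), 'gripper_width': 0.08512783966643934}
scene 57.332794173675936 284.2878883788967 205.82507695041753 [0.00334899 0.         0.         0.         0.        ] [[ 0.47778689  0.87831106  0.01701102 -0.25596272]
 [-0.50956573  0.26131785  0.81979007  0.20149695]
 [ 0.71558539 -0.40035318  0.57241145 -1.59885813]
 [ 0.          0.          0.          1.        ]]
top 50.715493395972985 278.35380660383066 203.07144294519068 [-0.01349978  0.          0.          0.          0.        ] [[-1.45712426e-02 -9.99893620e-01 -6.54017084e-04 -1.22502115e-02]
 [ 9.82460151e-01 -1.44387914e-02  1.85912812e-01 -5.77445982e-01]
 [-1.85902478e-01  2.06643497e-03  9.82566028e-01 -1.27741467e+00]
 [ 0.00000000e+00  0.00000000e+00  0.00000000e+00  1.00000000e+00]]
wrist 62.084775650412816 272.3229570916387 214.3106174590426 [-0.06026984  0.          0.          0.          0.        ] [[ 4.27705645e-01  9.03918069e-01  7.37753700e-05 -5.74657445e-01]
 [-8.72525521e-01  4.12872997e-01 -2.61218499e-01  3.33636449e-02]
 [-2.36150581e-01  1.11660256e-01  9.65279695e-01 -3.78376308e-01]
 [ 0.00000000e+00  0.00000000e+00  0.00000000e+00  1.00000000e+00]]
```

View pics/scene0.png

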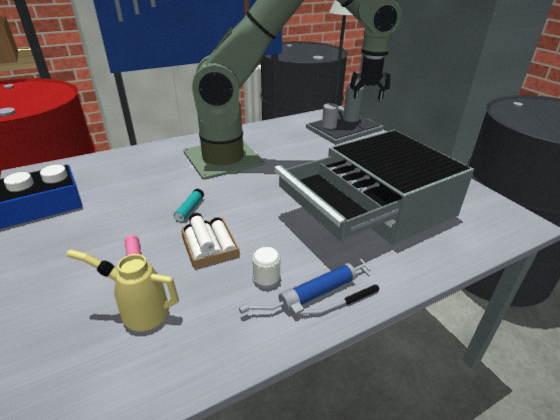

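View pics/top0.png

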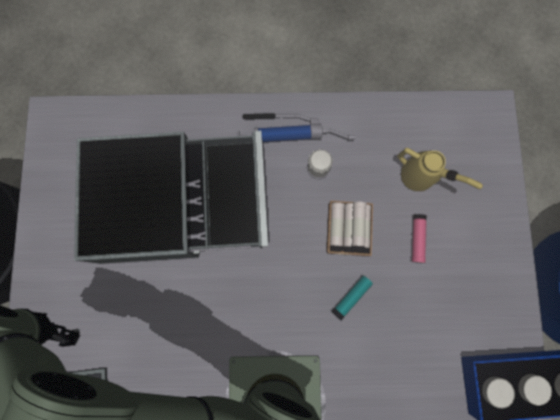

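View pics/wrist0.png

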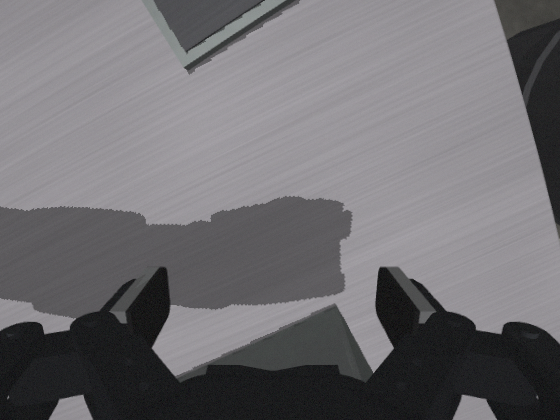

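The scene view shows the chest with its open drawer (340,195), the carton (210,240), the turquoise (190,205) and pink (132,247) look-alikes, the filter, the gun and the jug. In the top view the carton is at (350,228), the drawer compartment at (232,192), and the teal and pink tubes at (352,297) and (420,238). Next I'll crop the carton up close.

```bash
cat > h.py <<'E'
import numpy as np,cv2
from station import *
from scipy.spatial.transform import Rotation as R
def K(c):
    h=c["img"].shape[0];f=h/2/np.tan(np.radians(c["vfov"])/2)
    return np.array([[f,0,c["cx"]],[0,f,c["cy"]],[0,0,1.]])
F=np.diag([1,-1,-1.])
def ray(c,px):
    px=np.array(px,float).reshape(-1,1,2)
    n=cv2.undistortPoints(px,K(c),np.array(c["distortion"]))[:,0]
    d=np.c_[n,np.ones(len(n))]@F
    E=np.array(c["extrinsics"]);Rm=E[:3,:3]
    return -Rm.T@E[:3,3], d@Rm
def plane(c,px,z):
    o,d=ray(c,px);t=(z-o[2])/d[:,2];return o+t[:,None]*d
def proj(c,P):
    E=np.array(c["extrinsics"]);P=np.array(P,float).reshape(-1,3)
    q=(P@E[:3,:3].T+E[:3,3])@F
    return cv2.projectPoints(q,np.zeros(3),np.zeros(3),K(c),np.array(c["distortion"]))[0][:,0]
E
python3 - <<'E'
from h import *
t=cv2.imread("pics/top0.png")[190:265,310:390];s=cv2.imread("pics/scene0.png")[200:280,165:275]
cv2.imwrite("pics/tc.png",cv2.resize(t,None,fx=7,fy=7,interpolation=cv2.INTER_CUBIC))
cv2.imwrite("pics/sc.png",cv2.resize(s,None,fx=7,fy=7,interpolation=cv2.INTER_CUBIC))
t=cv2.imread("pics/top0.png")[120:270,65:285]
cv2.imwrite("pics/td.png",cv2.resize(t,None,fx=3.5,fy=3.5,interpolation=cv2.INTER_CUBIC))
E
```

```text
(no output)
```

View pics/tc.png

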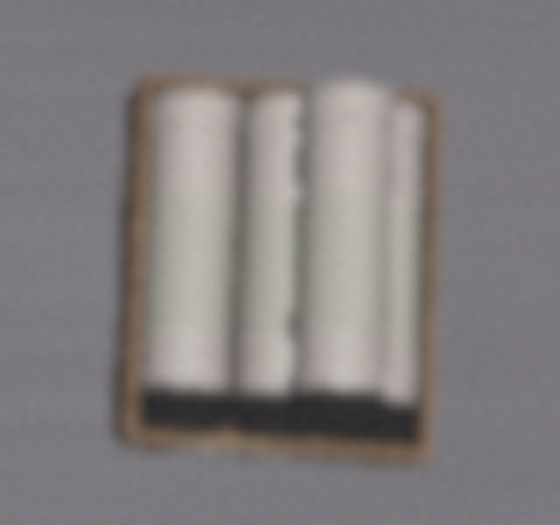

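View pics/sc.png

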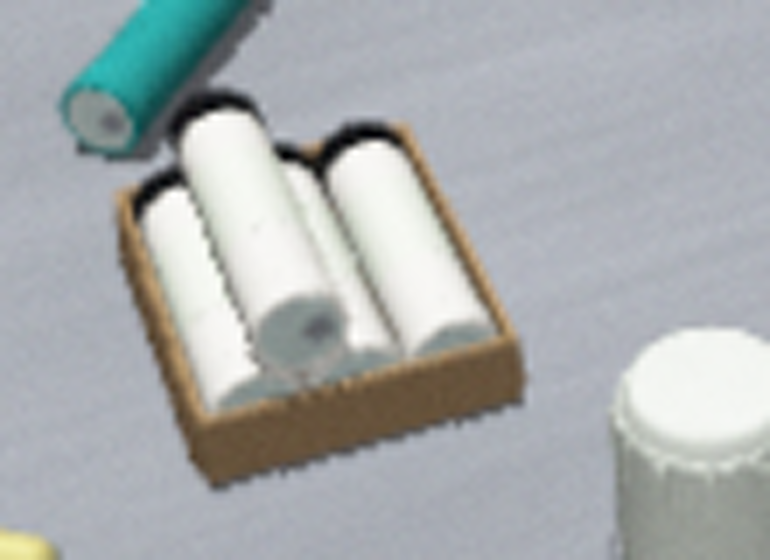

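View pics/td.png

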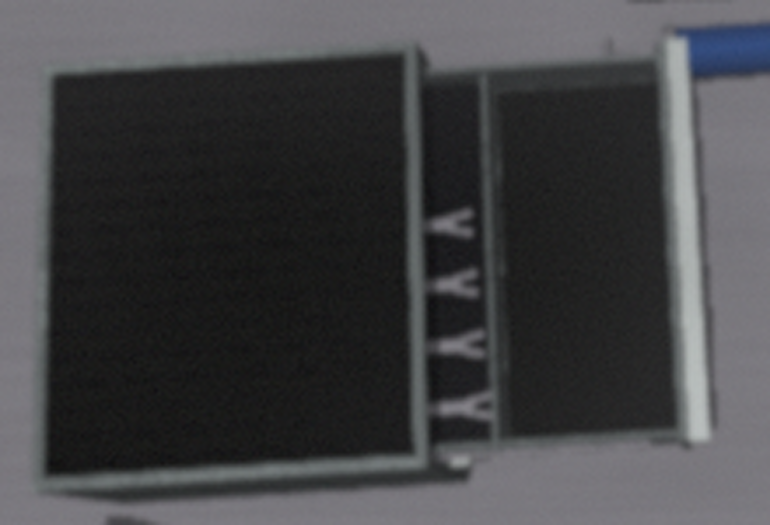

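The candidates in the top view:
- the tube on the pile at (359,227), unoccluded and the brightest, lying over its neighbours
- cartridge_3 at (337,226)
- cartridge_2 at (348,227), partly hidden
- cartridge_1 at (367,227), partly hidden
- turquoise at (352,297)
- pink at (420,238)
- the oil filter at (320,161)

I choose (359,227). The scene crop confirms it: that tube rides above the other two, with its black cap towards the robot. Next I'll measure.

```bash
python3 - <<'E'
from h import *
np.set_printoptions(precision=4,suppress=True)
c=camera("top");s=camera("scene")
def tc(p):return np.array(p,float)/7+[310,190]
def td(p):return np.array(p,float)/3.5+[65,120]
def sc(p):return np.array(p,float)/7+[165,200]
P=plane(c,tc([(142,78),(440,92),(432,455),(122,440)]),.032);print("carton corners",P,P.mean(0))
d=P[0]-P[3]+P[1]-P[2];print("carton dir",np.degrees(np.arctan2(d[1],d[0])))
T=plane(c,tc([(314,90),(302,390),(393,90),(386,395)]),.059);print("tube sil",T)
a=T[[0,2]].mean(0);b=T[[1,3]].mean(0);print(a,b,np.degrees(np.arctan2(*(a-b)[[1,0]])))
E=plane(c,tc([(352,82),(344,437)]),.059);print("ends",E,E.mean(0))
# scene: cartridge edges lower left end bottom (260,330)..(345,310); cap (185,140),(260,110)
S=plane(s,sc([(300,335),(218,115)]),.059);print("scene axis-ish",S)
# lip corners z=.174
L=plane(c,td([(686,38),(711,441),(660,40),(686,441)]),.174);print("lip",L)
C=plane(c,td([(45,72),(420,47),(428,466),(38,488)]),.184);print("chest top",C,C.mean(0))
Fl=plane(c,td([(497,95),(497,437),(660,85),(678,432)]),.106);print("floor",Fl)
D=plane(c,td([(484,75),(495,440)]),.148);print("divider top",D)
st=read_state();print(R.from_quat(st["ee_rot"]).as_matrix())
E
```

```text
carton corners [[ 0.5851 -0.1797  0.032 ]
 [ 0.5769 -0.3096  0.032 ]
 [ 0.4192 -0.2977  0.032 ]
 [ 0.4276 -0.1654  0.032 ]] [ 0.5022 -0.2381  0.032 ]
carton dir -4.7502825360266305
tube sil [[ 0.5736 -0.2498  0.059 ]
 [ 0.4454 -0.2388  0.059 ]
 [ 0.5731 -0.2836  0.059 ]
 [ 0.4428 -0.274   0.059 ]]
[ 0.5733 -0.2667  0.059 ] [ 0.4441 -0.2564  0.059 ] -4.561823702621553
ends [[ 0.5768 -0.2662  0.059 ]
 [ 0.4255 -0.2555  0.059 ]] [ 0.5011 -0.2609  0.059 ]
scene axis-ish [[ 0.5803 -0.2621  0.059 ]
 [ 0.4273 -0.2455  0.059 ]]
lip [[0.7623 0.0254 0.174 ]
 [0.4378 0.0086 0.174 ]
 [0.7609 0.0464 0.174 ]
 [0.4381 0.0278 0.174 ]]
chest top [[0.7384 0.5364 0.184 ]
 [0.7544 0.2374 0.184 ]
 [0.421  0.2231 0.184 ]
 [0.4084 0.5187 0.184 ]] [0.5806 0.3789 0.184 ]
floor [[0.7389 0.188  0.106 ]
 [0.4497 0.1836 0.106 ]
 [0.7456 0.0502 0.106 ]
 [0.4517 0.0368 0.106 ]]
divider top [[0.7425 0.1921 0.148 ]
 [0.4434 0.1784 0.148 ]]
[[ 0.4276 -0.0002 -0.904 ]
 [ 0.904  -0.0005  0.4276]
 [-0.0005 -1.      0.    ]]
```

```bash
cat >> h.py <<'E'
def go(pos,jawyaw=None,st=None):
    st=st or read_state();M=R.from_quat(st["ee_rot"]).as_matrix()
    d=M.T@(np.array(pos)-st["ee_pos"])*1000
    y=np.degrees(np.arctan2(M[1,0],M[0,0]))
    tr=0 if jawyaw is None else -np.radians((jawyaw-y+180)%360-180)
    print("t",round(st["time_s"],2),"pos",st["ee_pos"].round(4),"yaw",round(y,2),"axis",M[:,1].round(4),"F",st["wrist_force"].round(1),"w",round(st["gripper_width"],4))
    print("shift mm",d.round(1),"turn",round(tr,4))
E
python3 -c "
from h import *
go([.45,.15,.28],85.3);go([.501,-.2605,.17],85.3);print(read_state()['qpos'])"
```

```text
t 0.25 pos [0.2458 0.5197 0.2311] yaw 64.69 axis [-2.e-04 -5.e-04 -1.e+00] F [ 0.5 -0.6 -0.9] w 0.0854
shift mm [-246.9  -48.8 -342.7] turn -0.3598
t 0.25 pos [0.2458 0.5197 0.2311] yaw 64.69 axis [-2.e-04 -5.e-04 -1.e+00] F [ 0.5 -0.6 -0.9] w 0.0854
shift mm [-596.1   61.4 -564.3] turn -0.3598
[-1.17070029  0.70675967 -0.02760332  1.48477677  0.02197365  0.95089412
 -0.07549035]
```

```bash
python3 -m creep '[85,-35,-50,-50,-0.1,85,-70,-50,-98,-0.2,85,-105,-50,-146,-0.3,85,-140,-50,-194,-0.36,85,-175,-50,-243,-0.36]'; python3 -c "
from h import *
go([.45,.13,.28],85.3);go([.501,-.2605,.17],85.3);print(read_state()['qpos'])"
```

```text
time_s: 0.88
ee_pos: [0.3905, 0.2573, 0.2814]
ee_rot: [0.52, 0.48, -0.479, -0.52]
wrist_force: [2.6, -0.0, -0.4]
gripper_width: 0.0848
t 0.88 pos [0.3905 0.2573 0.2814] yaw 85.37 axis [ 3.e-04  1.e-04 -1.e+00] F [ 2.6 -0.  -0.4] w 0.0848
shift mm [-122.1    1.4  -69.5] turn 0.0013
t 0.88 pos [0.3905 0.2573 0.2814] yaw 85.37 axis [ 3.e-04  1.e-04 -1.e+00] F [ 2.6 -0.  -0.4] w 0.0848
shift mm [-507.3  111.4 -151.8] turn 0.0013
[-0.54896595  0.48530904 -0.16751911  1.7703301   0.10002722  0.89390973
  0.72986194]
```

```bash
python3 -m creep '[85,-50,0,-30,0,85,-100,0,-60,0,85,-155,0,-90,0,85,-212,0,-100,0,85,-270,0,-110,0]'; python3 -c "
from h import *
go([.501,-.2605,.17],85.3);print(read_state()['qpos'])"
```

```text
time_s: 1.5
ee_pos: [0.4774, -0.0208, 0.2813]
ee_rot: [0.52, 0.479, -0.479, -0.52]
wrist_force: [1.1, -0.0, 0.9]
gripper_width: 0.0851
t 1.5 pos [ 0.4774 -0.0208  0.2813] yaw 85.31 axis [ 1.e-04 -0.e+00 -1.e+00] F [ 1.1 -0.   0.9] w 0.0851
shift mm [-237.   111.3  -43.1] turn 0.0003
[ 0.0832373   0.50143951 -0.17793068  1.73784011  0.10786237  0.91173039
  1.34964607]
```

```bash
python3 -m creep '[85,-55,0,-10,0,85,-110,20,-20,0,85,-165,50,-30,0,85,-205,80,-40,0,85,-237,111,-43,0]';python3 -m creep '[85,0,0,0,0,85,0,0,0,0]'; python3 - <<'E'
from h import *
go([.501,-.2605,.085],85.3)
for n in ["wrist","top","scene"]:
    c=camera(n);cv2.imwrite(f"pics/{n}1.png",c["img"][:,:,::-1])
    if n=="wrist":
        u=np.array([np.cos(np.radians(-4.7)),np.sin(np.radians(-4.7)),0])
        p0=np.array([.501,-.2605,.079]);print(proj(c,[p0+u*.0725,p0-u*.0725,p0]))
E
```

```text
time_s: 2.12
ee_pos: [0.5008, -0.2604, 0.1691]
ee_rot: [0.52, 0.479, -0.479, -0.52]
wrist_force: [0.4, 0.2, 0.3]
gripper_width: 0.0851
time_s: 2.38
ee_pos: [0.5011, -0.2579, 0.1707]
ee_rot: [0.52, 0.479, -0.479, -0.52]
wrist_force: [-1.0, 0.8, 1.0]
gripper_width: 0.0853
t 2.38 pos [ 0.5011 -0.2579  0.1707] yaw 85.34 axis [ 3.e-04  3.e-04 -1.e+00] F [-1.   0.8  1. ] w 0.0853
shift mm [-2.6 85.7 -0.1] turn 0.0007
[[268.66712992 310.55117381]
 [268.17073614 110.94125632]
 [268.41881914 218.49425863]]
```

View pics/wrist1.png

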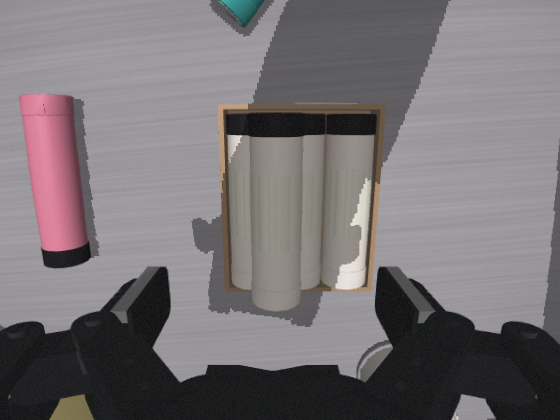

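The wrist view shows the pile below the gripper: the top tube spans columns 251–302, with its cap at row 113 and its white end at row 308. The pink and teal look-alikes are well clear. Next I'll get the tube's position from this view.

```bash
python3 - <<'E'
from h import *
np.set_printoptions(precision=4,suppress=True)
c=camera("wrist")
g=plane(c,[(251,150),(300.5,150),(252,285),(301.5,285)],.059);print(g,g[:2].mean(0),g[2:].mean(0))
print(plane(c,[(277,114),(277,307)],.070))
e=plane(c,[(220,106),(383,106),(375,290),(225,290)],.032);print(e,e.mean(0))
go([.501,-.2595,.085],85.3)
E
```

```text
[[ 0.4548 -0.2694  0.059 ]
 [ 0.4576 -0.2337  0.059 ]
 [ 0.5615 -0.279   0.059 ]
 [ 0.5647 -0.2393  0.059 ]] [ 0.4562 -0.2516  0.059 ] [ 0.5631 -0.2591  0.059 ]
[[ 0.4313 -0.2489  0.07  ]
 [ 0.5766 -0.2601  0.07  ]]
[[ 0.421  -0.292   0.032 ]
 [ 0.4309 -0.1652  0.032 ]
 [ 0.5891 -0.1722  0.032 ]
 [ 0.5779 -0.3064  0.032 ]] [ 0.5047 -0.2339  0.032 ]
t 2.58 pos [ 0.5013 -0.258   0.1711] yaw 85.37 axis [ 0.0009 -0.0004 -1.    ] F [ 0.3  0.4 -0.1] w 0.0851
shift mm [-1.5 86.1  0.2] turn 0.0012
```

```bash
python3 -m creep '[85,0,40,0,0,85,0,75,0,0,85,0,100,0,0,85,0,115,0,0,85,0,124,0,0]';python3 -m creep '[85,0,0,0,0]'; python3 - <<'E'
from h import *
go([.501,-.2575,.047],85.3)
c=camera("wrist");cv2.imwrite("pics/wrist2.png",c["img"][:,:,::-1])
E
```

```text
time_s: 3.2
ee_pos: [0.5011, -0.2585, 0.0462]
ee_rot: [0.52, 0.479, -0.479, -0.52]
wrist_force: [-0.5, 0.1, 0.3]
gripper_width: 0.0849
time_s: 3.32
ee_pos: [0.501, -0.2586, 0.0465]
ee_rot: [0.52, 0.479, -0.479, -0.52]
wrist_force: [-0.3, -0.2, 0.8]
gripper_width: 0.0849
t 3.33 pos [ 0.501  -0.2586  0.0465] yaw 85.32 axis [ 1.e-04 -2.e-04 -1.e+00] F [-0.3 -0.2  0.8] w 0.0849
shift mm [ 1.1 -0.5  0.1] turn 0.0003
```

View pics/wrist2.png

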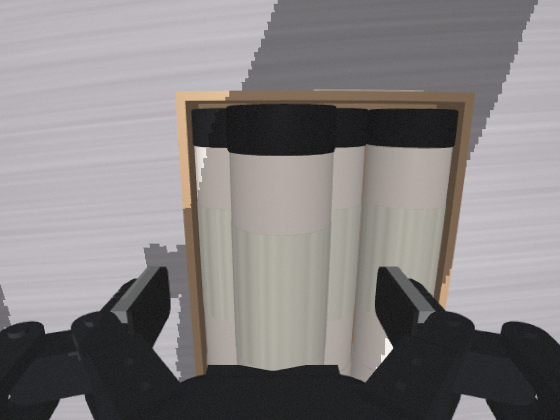

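The tube is centred at column ~282 and the finger midpoint is at 272, so it sits about 3 mm to the right (tool +x). I'll correct that and then close.

```bash
python3 -m creep '[85,3,0,0,0,60,3,0,0,0,45,3,0,0,0,30,3,0,0,0,20,3,0,0,0]'; python3 -m creep '[10,0,0,0,0,10,0,0,0,0,10,0,0,0,0,10,0,0,0,0]'; python3 - <<'E'
from h import *
go([.501,-.2575,.047],85.3)
c=camera("wrist");cv2.imwrite("pics/wrist3.png",c["img"][:,:,::-1])
E
```

```text
time_s: 4.0
ee_pos: [0.5012, -0.2557, 0.0466]
ee_rot: [0.52, 0.479, -0.479, -0.52]
wrist_force: [-1.9, 1.0, 5.1]
gripper_width: 0.0364
time_s: 4.5
ee_pos: [0.5011, -0.2557, 0.0466]
ee_rot: [0.52, 0.479, -0.479, -0.52]
wrist_force: [-1.0, 1.3, 5.9]
gripper_width: 0.0367
t 4.5 pos [ 0.5011 -0.2557  0.0466] yaw 85.31 axis [ 1.e-04 -2.e-04 -1.e+00] F [-1.   1.3  5.9] w 0.0367
shift mm [-1.8 -0.4 -0. ] turn 0.0002
```

View pics/wrist3.png

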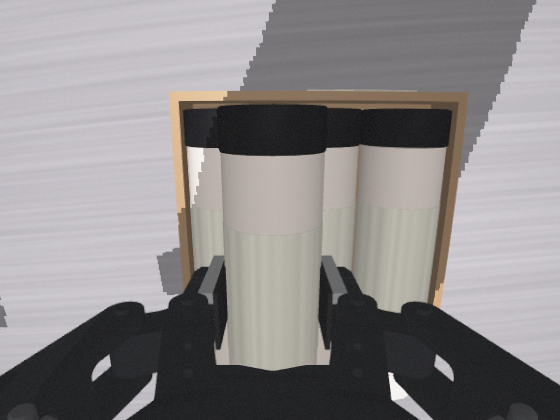

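The width reads 36.7 mm with about 6 N upward, so the pads probably sit slightly above the tube's axis. I'll open a little, go a few mm lower while watching the force, and regrip.

```bash
python3 -m creep '[50,0,0,0,0,50,0,0,0,0,50,0,2,0,0,50,0,3,0,0,50,0,3,0,0]'; python3 -m creep '[50,0,1,0,0,50,0,2,0,0,50,0,2,0,0]'; python3 -c "
from h import *
go([.501,-.2575,.047],85.3)"
```

```text
time_s: 5.18
ee_pos: [0.5011, -0.2556, 0.0432]
ee_rot: [-0.52, -0.479, 0.479, 0.52]
wrist_force: [0.8, -0.0, -0.1]
gripper_width: 0.0499
time_s: 5.55
ee_pos: [0.5011, -0.2556, 0.0413]
ee_rot: [-0.52, -0.479, 0.479, 0.52]
wrist_force: [-0.5, -0.8, 0.6]
gripper_width: 0.0497
t 5.55 pos [ 0.5011 -0.2556  0.0413] yaw 85.31 axis [-1.e-04 -1.e-04 -1.e+00] F [-0.5 -0.8  0.6] w 0.0497
shift mm [-1.9 -5.7 -0.1] turn 0.0002
```

```bash
python3 -m creep '[44,0,0,0,0,40,0,0,0,0,35,0,0,0,0,30,0,0,0,0]'; python3 -m creep '[10,0,0,0,0,10,0,0,0,0]'
```

```text
time_s: 6.05
ee_pos: [0.5013, -0.2558, 0.0421]
ee_rot: [0.52, 0.479, -0.479, -0.52]
wrist_force: [-3.4, -0.0, 15.0]
gripper_width: 0.037
time_s: 6.3
ee_pos: [0.5013, -0.2558, 0.0421]
ee_rot: [0.52, 0.479, -0.479, -0.52]
wrist_force: [-1.8, 0.5, 14.5]
gripper_width: 0.0368
```

The width hasn't changed, so 36.8 mm is just pad compliance. The fingertips are now lightly resting on the neighbours. I'll lift slowly from here.

```bash
python3 -m creep '[10,0,-2,0,0,10,0,-4,0,0,10,0,-8,0,0,10,0,-15,0,0,10,0,-22,0,0]'; python3 - <<'E'
from h import *
go([.501,-.2575,.2],85.3)
c=camera("wrist");cv2.imwrite("pics/wrist4.png",c["img"][:,:,::-1])
c=camera("scene");cv2.imwrite("pics/scene4.png",cv2.resize(c["img"][150:320,100:300,::-1],None,fx=3,fy=3))
E
```

```text
time_s: 6.92
ee_pos: [0.5012, -0.2556, 0.0639]
ee_rot: [0.52, 0.479, -0.479, -0.52]
wrist_force: [0.7, -0.6, -2.2]
gripper_width: 0.0365
t 6.92 pos [ 0.5012 -0.2556  0.0639] yaw 85.31 axis [ 2.e-04 -2.e-04 -1.e+00] F [ 0.7 -0.6 -2.2] w 0.0365
shift mm [  -1.9 -136.1   -0. ] turn 0.0002
```

View pics/wrist4.png

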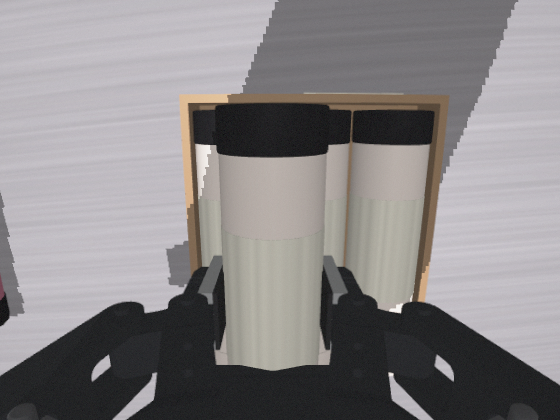

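View pics/scene4.png

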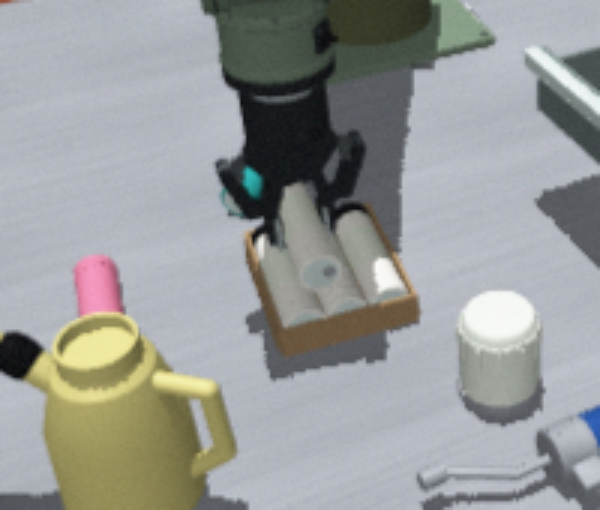

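The tube is held level between the pads, black cap at rows 105–155, and the three others are still in the carton. I'll raise it and carry it across.

```bash
python3 -m creep '[10,0,-40,0,0,10,0,-90,0,0,10,0,-140,0,0,10,0,-170,0,0,10,0,-175,0,0]'; python3 - <<'E'
from h import *
go([.597,.112,.239],93)
E
```

```text
time_s: 7.65
ee_pos: [0.5015, -0.2558, 0.2399]
ee_rot: [0.521, 0.479, -0.479, -0.519]
wrist_force: [-0.2, -0.1, -2.0]
gripper_width: 0.0368
t 7.65 pos [ 0.5015 -0.2558  0.2399] yaw 85.31 axis [ 0.0023 -0.0012 -1.    ] F [-0.2 -0.1 -2. ] w 0.0368
shift mm [374.4   0.6 -65. ] turn -0.1343
```

```bash
python3 -m creep '[10,30,0,-5,-0.02,10,75,0,-13,-0.05,10,125,0,-22,-0.08,10,175,0,-30,-0.11,10,225,0,-39,-0.134]';python3 -m creep '[10,50,0,-15,0,10,95,0,-24,0,10,130,0,-32,0,10,146,0,-46,0,10,148,0,-46,0]'; python3 - <<'E'
from h import *
go([.597,.112,.2],93)
for n in ["wrist","top","scene"]:
    c=camera(n);cv2.imwrite(f"pics/{n}5.png",c["img"][:,:,::-1])
E
```

```text
time_s: 8.28
ee_pos: [0.5582, -0.033, 0.2371]
ee_rot: [-0.486, -0.513, 0.514, 0.487]
wrist_force: [0.4, -0.8, -1.2]
gripper_width: 0.0366
time_s: 8.9
ee_pos: [0.5964, 0.1167, 0.2367]
ee_rot: [-0.486, -0.513, 0.514, 0.487]
wrist_force: [-0.3, -0.3, -1.3]
gripper_width: 0.0366
t 8.9 pos [0.5964 0.1167 0.2367] yaw 93.08 axis [-1.9e-03 -2.0e-04 -1.0e+00] F [-0.3 -0.3 -1.3] w 0.0366
shift mm [-4.7 36.7 -0.4] turn 0.0013
```

View pics/wrist5.png

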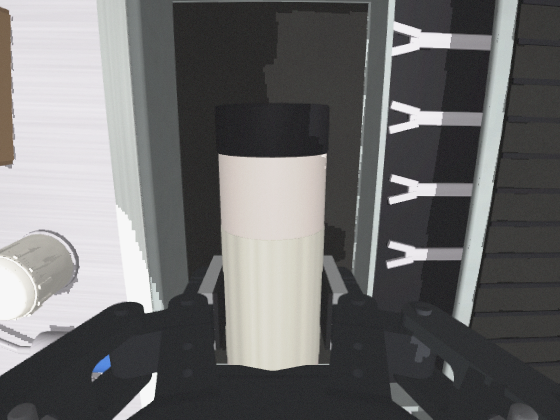

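View pics/scene5.png

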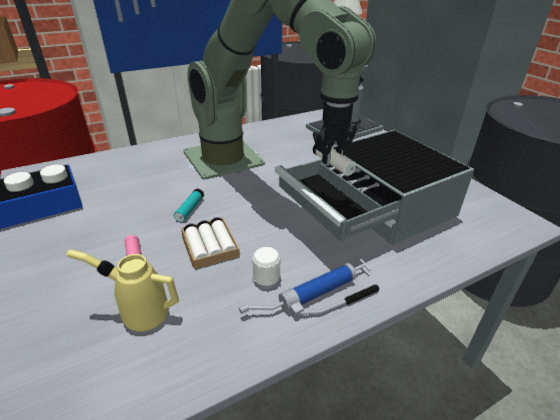

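The wrist view shows the tube level above the compartment, with the floor's left edge at column ~178 and the divider face at ~365 around row 60. The scene view shows the carton holding three cartridges. Next I'll check that it's centred.

```bash
python3 - <<'E'
from h import *
np.set_printoptions(precision=4,suppress=True)
c=camera("wrist")
print(plane(c,[(177,60),(184,180),(366,60),(360,200)],.106))
print("divider top",plane(c,[(392,60),(372,60)],.148), "front top",plane(c,[(98,20),(140,20),(170,20)],.174))
print("tube axis z by width: cap cols 217-328 row130")
# tube end pts at TCP+.017
st=read_state();z=st["ee_pos"][2]
o,d=ray(c,[(219.5,190),(326,190),(222.5,330),(321.5,330)])
for zz in (z+.012,z+.017,z+.022):
    q=plane(c,[(219.5,190),(326,190),(222.5,330),(321.5,330)],zz);print(zz,np.linalg.norm(q[0]-q[1]),np.linalg.norm(q[2]-q[3]),q.mean(0))
print(plane(c,[(273,104)],z+.03))
go([.597,.112,.13],93)
E
```

```text
[[0.4894 0.0389 0.106 ]
 [0.5792 0.0435 0.106 ]
 [0.4822 0.1785 0.106 ]
 [0.5883 0.1857 0.106 ]]
divider top [[0.4884 0.1848 0.148 ]
 [0.4893 0.1721 0.148 ]] front top [[0.4797 0.0128 0.174 ]
 [0.4792 0.0364 0.174 ]
 [0.4788 0.053  0.174 ]]
tube axis z by width: cap cols 217-328 row130
0.24994009985622095 0.04069675151494403 0.04263411470211749 [0.5861 0.1144 0.2499]
0.25494009985622096 0.03914253186329253 0.041005906640438114 [0.5839 0.1143 0.2549]
0.25994009985622096 0.03758831221164102 0.03937769857875872 [0.5818 0.1142 0.2599]
[[0.5248 0.1115 0.2679]]
t 9.1 pos [0.5963 0.1147 0.2379] yaw 92.94 axis [-0.0007 -0.0006 -1.    ] F [-0.5  0.5  0.3] w 0.0368
shift mm [ -2.7 107.9  -0.6] turn -0.0011
```

```bash
python3 -m creep '[10,-1,40,0,0,10,-1,80,0,0,10,-1,105,0,0,10,-1,115,0,0,10,-1,119,0,0]';python3 -m creep '[10,0,2,0,0,10,0,3,0,0,10,0,4,0,0,10,0,4,0,0]'; python3 -c "
from h import *
go([.597,.113,.109],93)"
```

```text
time_s: 9.72
ee_pos: [0.5968, 0.1143, 0.1195]
ee_rot: [0.487, 0.513, -0.513, -0.487]
wrist_force: [-0.6, 0.4, -0.9]
gripper_width: 0.0366
time_s: 10.22
ee_pos: [0.5967, 0.1147, 0.1154]
ee_rot: [0.487, 0.513, -0.513, -0.487]
wrist_force: [0.8, -0.1, -1.1]
gripper_width: 0.0366
t 10.22 pos [0.5967 0.1147 0.1154] yaw 92.99 axis [ 1.e-04 -1.e-04 -1.e+00] F [ 0.8 -0.1 -1.1] w 0.0366
shift mm [-1.7  6.4 -0.2] turn -0.0002
```

```bash
python3 -m creep '[10,0,1,0,0,10,0,2,0,0,10,0,3,0,0,10,0,4,0,0]';python3 -m creep '[10,0,1,0,0,10,0,1,0,0]';python3 -m creep '[10,0,1,0,0,10,0,1,0,0]'
```

```text
time_s: 10.72
ee_pos: [0.5966, 0.1147, 0.1112]
ee_rot: [-0.487, -0.513, 0.513, 0.487]
wrist_force: [-0.5, -0.2, -1.2]
gripper_width: 0.0365
time_s: 10.98
ee_pos: [0.5966, 0.1147, 0.1102]
ee_rot: [-0.487, -0.513, 0.513, 0.487]
wrist_force: [-0.7, 0.6, -1.5]
gripper_width: 0.0367
time_s: 11.22
ee_pos: [0.5967, 0.1147, 0.1094]
ee_rot: [0.487, 0.513, -0.513, -0.487]
wrist_force: [-0.5, 0.8, 2.1]
gripper_width: 0.0368
```

```bash
python3 -m creep '[10,0,0.5,0,0,10,0,0.5,0,0]';python3 -m creep '[40,0,0,0,0,45,0,0,0,0,50,0,0,0,0,55,0,0,0,0,58,0,0,0,0]'; python3 - <<'E'
from h import *
go([.597,.113,.109],93)
c=camera("wrist");cv2.imwrite("pics/wrist6.png",c["img"][:,:,::-1])
E
```

```text
time_s: 11.48
ee_pos: [0.5967, 0.1147, 0.1093]
ee_rot: [0.487, 0.513, -0.513, -0.487]
wrist_force: [-3.5, -1.5, 11.8]
gripper_width: 0.0369
time_s: 12.1
ee_pos: [0.5966, 0.1147, 0.1088]
ee_rot: [-0.487, -0.513, 0.513, 0.487]
wrist_force: [1.0, 0.5, -0.3]
gripper_width: 0.0578
t 12.1 pos [0.5966 0.1147 0.1088] yaw 92.99 axis [-1.e-04 -1.e-04 -1.e+00] F [ 1.   0.5 -0.3] w 0.0578
shift mm [-1.7 -0.2 -0.3] turn -0.0002
```

View pics/wrist6.png

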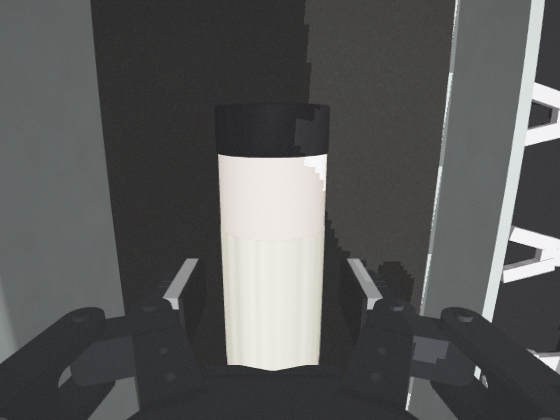

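The cartridge lies flat on the compartment floor, the fingers are clear on both sides, and the force is about 0. I'll retreat straight up, then go out in front of the lip.

```bash
python3 -m creep '[58,0,-15,0,0,58,0,-40,0,0,58,0,-80,0,0,58,0,-120,0,0,58,0,-135,0,0]';python3 -m creep '[20,-40,0,0,0,0,-90,0,0,0,0,-140,0,0,0,0,-172,0,0,0,0,-180,0,0,0]'; python3 - <<'E'
from h import *
go([.597,-.065,.157],93)
for n in ["wrist","top","scene"]:
    c=camera(n);cv2.imwrite(f"pics/{n}7.png",c["img"][:,:,::-1])
t=cv2.imread("pics/top7.png")[100:270,65:305]
cv2.imwrite("pics/td7.png",cv2.resize(t,None,fx=3.2,fy=3.2,interpolation=cv2.INTER_CUBIC))
E
```

```text
time_s: 12.78
ee_pos: [0.5972, 0.1148, 0.2472]
ee_rot: [0.487, 0.514, -0.512, -0.486]
wrist_force: [0.8, -0.1, -0.4]
gripper_width: 0.0578
time_s: 13.4
ee_pos: [0.6059, -0.0673, 0.2447]
ee_rot: [-0.488, -0.512, 0.512, 0.487]
wrist_force: [0.1, 1.0, -0.2]
gripper_width: 0.0001
t 13.4 pos [ 0.6059 -0.0673  0.2447] yaw 92.84 axis [ 7.e-04 -8.e-04 -1.e+00] F [ 0.1  1.  -0.2] w 0.0001
shift mm [ 2.8 87.7  8.9] turn -0.0028
```

View pics/td7.png

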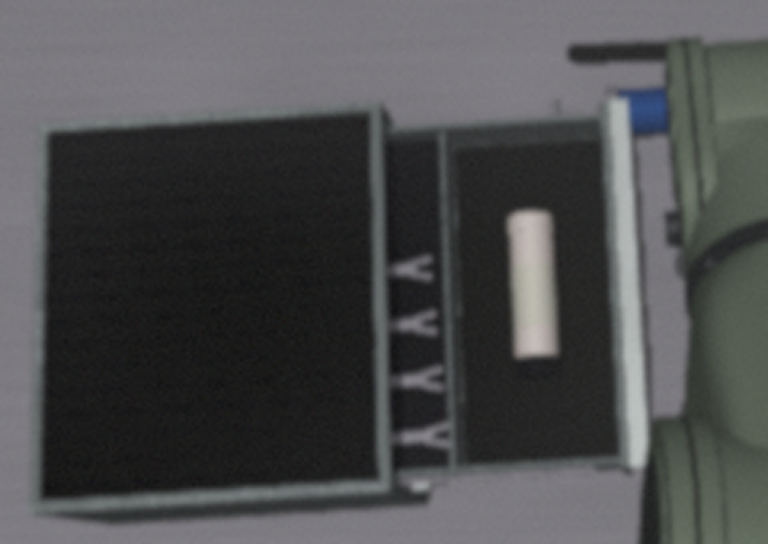

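View pics/wrist7.png

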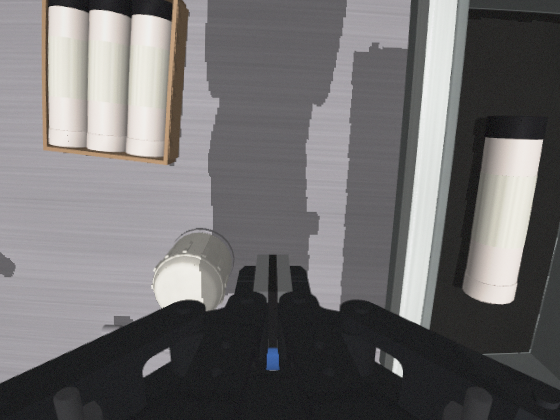

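View pics/scene7.png

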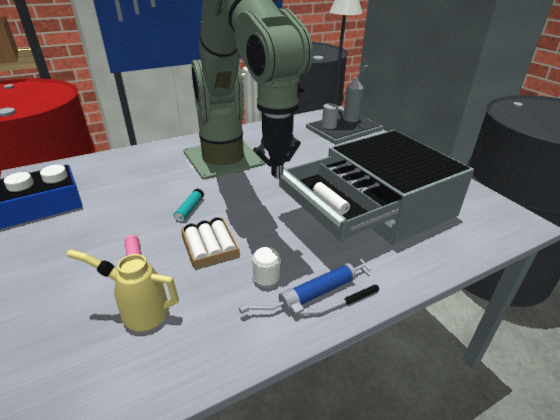

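The cartridge lies flat in the middle of the compartment at crop (535,285). The shut fingers stand in front of the lip, the carton holds three cartridges, and the other items are unmoved. I'll lower to lip height and approach.

```bash
python3 -m creep '[0,0,35,0,0,0,0,70,2,0,0,2,86,5,0,0,10,88,8,0,0,20,88,8,0]';python3 -m creep '[0,8,0,0,0,0,16,0,0,0,0,22,0,0,0,0,28,0,0,0,0,32,0,0,0]';python3 -c "
from h import *
go([.597,.0,.157],93)"
```

```text
time_s: 14.18
ee_pos: [0.5972, -0.0441, 0.1567]
ee_rot: [0.487, 0.513, -0.513, -0.486]
wrist_force: [0.2, 0.5, 1.2]
gripper_width: 0.0002
time_s: 14.8
ee_pos: [0.5953, -0.0133, 0.1558]
ee_rot: [-0.487, -0.513, 0.513, 0.487]
wrist_force: [0.2, 0.0, 0.8]
gripper_width: -0.0001
t 14.8 pos [ 0.5953 -0.0133  0.1558] yaw 92.99 axis [-0.e+00 -1.e-04 -1.e+00] F [0.2 0.  0.8] w -0.0001
shift mm [13.2 -1.2 -2.4] turn -0.0001
```

```bash
python3 -m creep '[0,3,0,0,0,0,6,0,0,0,0,10,0,0,0,0,15,0,0,0,0,20,0,0,0]';python3 -m creep '[0,6,0,0,0,0,13,0,0,0,0,20,0,0,0,0,27,0,0,0,0,33,0,0,0]'; python3 - <<'E'
from h import *
go([.597,.0,.157],93)
c=camera("scene");cv2.imwrite("pics/scene8.png",cv2.resize(c["img"][80:260,240:490,::-1],None,fx=3,fy=3))
E
```

```text
time_s: 15.42
ee_pos: [0.5943, 0.0068, 0.1558]
ee_rot: [-0.487, -0.513, 0.513, 0.487]
wrist_force: [0.7, -4.1, 0.1]
gripper_width: 0.0
time_s: 16.05
ee_pos: [0.5926, 0.0399, 0.1558]
ee_rot: [-0.487, -0.513, 0.513, 0.487]
wrist_force: [1.1, -0.3, -0.4]
gripper_width: -0.0004
t 16.05 pos [0.5926 0.0399 0.1558] yaw 93.0 axis [ 0. -0. -1.] F [ 1.1 -0.3 -0.4] w -0.0004
shift mm [-40.1  -1.2  -2.3] turn 0.0
```

View pics/scene8.png

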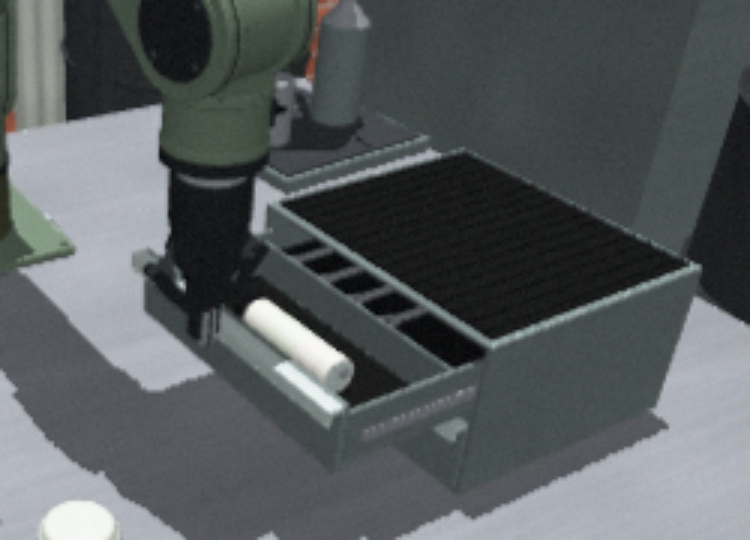

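```bash
python3 -m creep '[0,5,0,0,0,0,11,0,0,0,0,18,0,0,0,0,25,0,0,0,0,32,0,0,0]';python3 -m creep '[0,7,0,0,0,0,14,0,0,0,0,21,0,0,0,0,28,0,0,0,0,35,0,0,0]';python3 -m creep '[0,7,0,0,0,0,14,0,0,0,0,21,0,0,0,0,28,0,0,0,0,35,0,0,0]'; python3 - <<'E'
from h import *
go([.597,.2,.157],93)
c=camera("scene");cv2.imwrite("pics/scene9.png",cv2.resize(c["img"][80:260,240:490,::-1],None,fx=3,fy=3))
E
```

```text
time_s: 16.73
ee_pos: [0.5909, 0.0719, 0.1558]
ee_rot: [-0.487, -0.513, 0.513, 0.487]
wrist_force: [-0.0, -2.0, 0.1]
gripper_width: 0.0
time_s: 17.35
ee_pos: [0.5891, 0.1067, 0.1558]
ee_rot: [-0.487, -0.513, 0.513, 0.487]
wrist_force: [1.4, -0.8, -0.6]
gripper_width: 0.0003
time_s: 17.98
ee_pos: [0.5872, 0.1417, 0.1558]
ee_rot: [-0.487, -0.513, 0.513, 0.487]
wrist_force: [1.0, -2.5, -0.3]
gripper_width: -0.0001
t 17.98 pos [0.5872 0.1417 0.1558] yaw 92.99 axis [-0.e+00 -1.e-04 -1.e+00] F [ 1.  -2.5 -0.3] w -0.0001
shift mm [ 57.7  -1.2 -12.8] turn -0.0002
```

View pics/scene9.png

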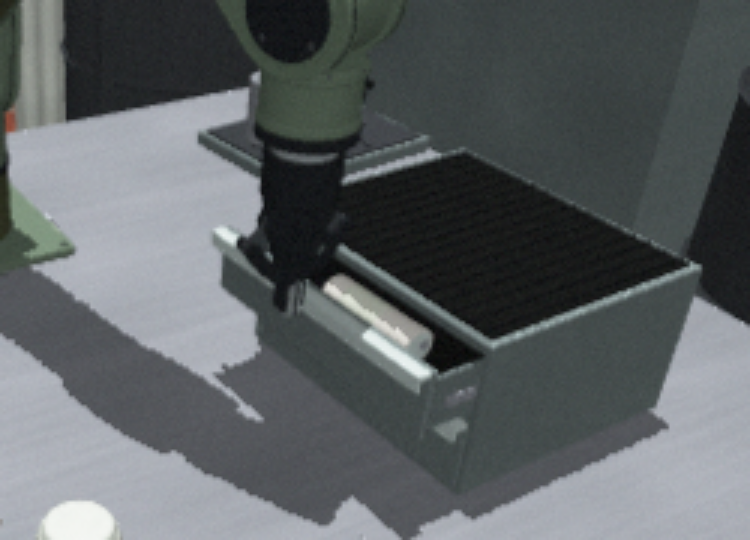

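The drawer is following smoothly at about −2 N with the cartridge still lying in it. I'll slow down for the last ~58 mm.

```bash
python3 -m creep '[0,6,0,0,0,0,12,0,0,0,0,18,0,0,0,0,24,0,0,0,0,30,0,0,0]';python3 -m creep '[0,4,0,0,0,0,8,0,0,0,0,11,0,0,0,0,14,0,0,0,0,17,0,0,0]';python3 -m creep '[0,2,0,0,0,0,4,0,0,0]'; python3 -c "
from h import *
go([.597,.2,.157],93)"
```

```text
time_s: 18.65
ee_pos: [0.5856, 0.1716, 0.1557]
ee_rot: [-0.487, -0.513, 0.513, 0.487]
wrist_force: [-1.7, -2.0, -0.3]
gripper_width: 0.0003
time_s: 19.27
ee_pos: [0.5848, 0.1883, 0.1558]
ee_rot: [-0.487, -0.513, 0.513, 0.487]
wrist_force: [-1.3, -2.7, -0.7]
gripper_width: -0.0001
time_s: 19.52
ee_pos: [0.5846, 0.1922, 0.1558]
ee_rot: [-0.487, -0.513, 0.513, 0.487]
wrist_force: [-1.4, -1.4, -0.7]
gripper_width: 0.0001
t 19.52 pos [0.5846 0.1922 0.1558] yaw 92.99 axis [-1.e-04 -1.e-04 -1.e+00] F [-1.4 -1.4 -0.7] w 0.0001
shift mm [  7.1  -1.2 -12.8] turn -0.0002
```

```bash
for i in 1 2 3 4; do python3 -m creep '[0,1.5,0,0,0,0,3,0,0,0]' | egrep 'pos|force'; done
```

```text
ee_pos: [0.5844, 0.1952, 0.1558]
wrist_force: [-0.1, -2.0, -0.1]
ee_pos: [0.5843, 0.1982, 0.1558]
wrist_force: [-0.7, -1.4, -1.0]
ee_pos: [0.5841, 0.2012, 0.1557]
wrist_force: [0.2, -2.1, -1.2]
ee_pos: [0.584, 0.2042, 0.1558]
wrist_force: [-1.4, -2.1, -1.6]
```

```bash
for i in 1 2 ; do python3 -m creep '[0,1.5,0,0,0,0,2.5,0,0,0]' | egrep 'pos|force'; done;python3 - <<'E'
from h import *
c=camera("scene");cv2.imwrite("pics/scene10.png",cv2.resize(c["img"][80:260,240:490,::-1],None,fx=3,fy=3))
E
```

```text
ee_pos: [0.5839, 0.2051, 0.1558]
wrist_force: [-1.0, -11.8, 3.2]
ee_pos: [0.5839, 0.2052, 0.1557]
wrist_force: [-2.3, -23.9, 7.2]
```

View pics/scene10.png

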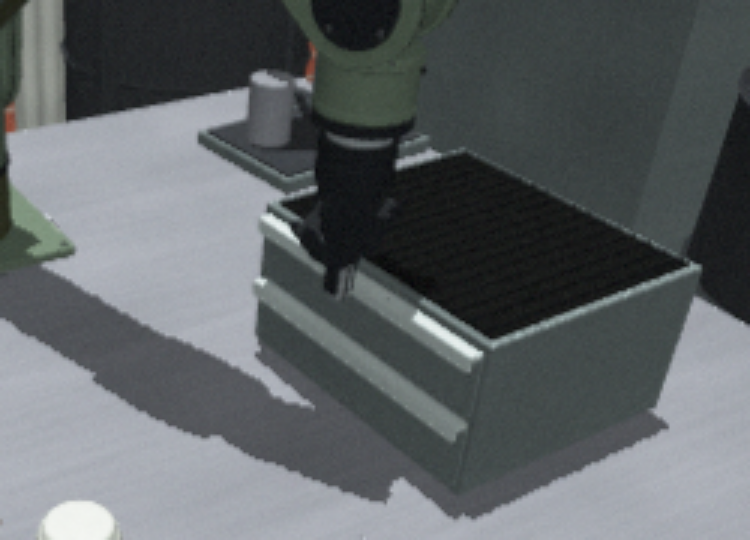

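The force rises at y=0.205, so the drawer is at its stop, and its lip lines up with the lower drawer's. I'll back off straight and check.

```bash
python3 -m creep '[0,-2,0,0,0,0,-6,0,0,0,0,-20,0,0,0,0,-50,0,0,0,0,-90,0,0,0]';python3 -m creep '[0,-20,-40,0,0,0,-40,-90,0,0,0,-60,-120,0,0,0,-100,-120,0,0,0,-120,-120,0,0]'; python3 - <<'E'
from h import *
np.set_printoptions(precision=4,suppress=True)
go([.597,.2,.157],93)
for n in ["wrist","top","scene"]:
    c=camera(n);cv2.imwrite(f"pics/{n}11.png",c["img"][:,:,::-1])
t=cv2.imread("pics/top11.png")[100:270,65:305]
cv2.imwrite("pics/td11.png",cv2.resize(t,None,fx=3.2,fy=3.2,interpolation=cv2.INTER_CUBIC))
t=cv2.imread("pics/scene11.png")[120:260,290:490]
cv2.imwrite("pics/sd11.png",cv2.resize(t,None,fx=4,fy=4,interpolation=cv2.INTER_CUBIC))
E
```

```text
time_s: 21.7
ee_pos: [0.5884, 0.1184, 0.1558]
ee_rot: [0.487, 0.513, -0.513, -0.487]
wrist_force: [0.2, -0.6, -0.1]
gripper_width: 0.0001
time_s: 22.32
ee_pos: [0.5946, -0.0032, 0.276]
ee_rot: [-0.488, -0.512, 0.512, 0.487]
wrist_force: [0.9, 0.8, -0.5]
gripper_width: 0.0001
t 22.32 pos [ 0.5946 -0.0032  0.276 ] yaw 92.87 axis [ 0.0004 -0.0007 -1.    ] F [ 0.9  0.8 -0.5] w 0.0001
shift mm [202.9 118.9 -12.5] turn -0.0023
```

View pics/td11.png

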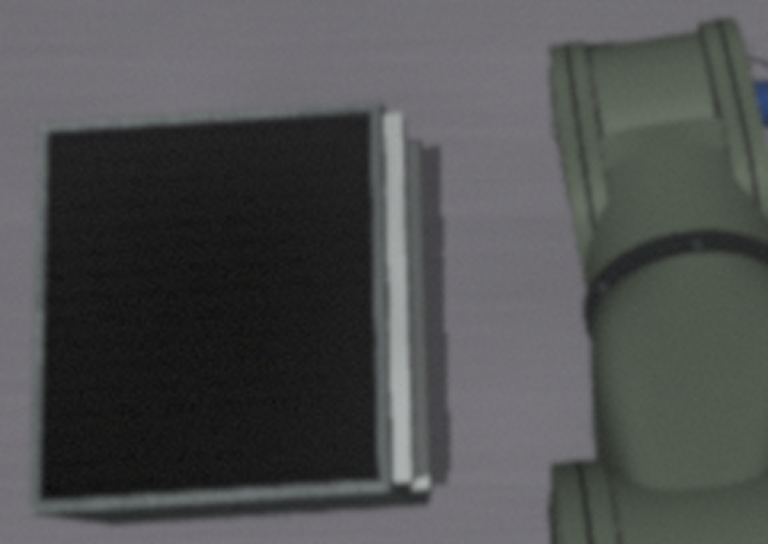

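View pics/sd11.png

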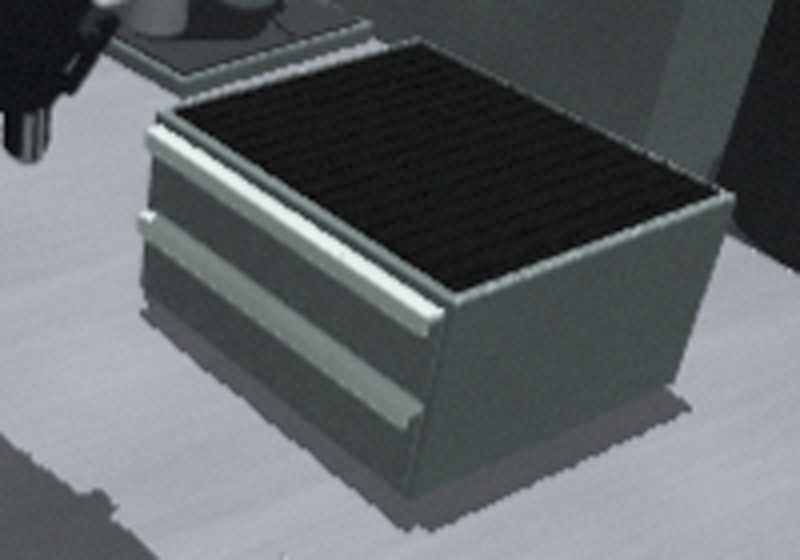

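View pics/scene11.png

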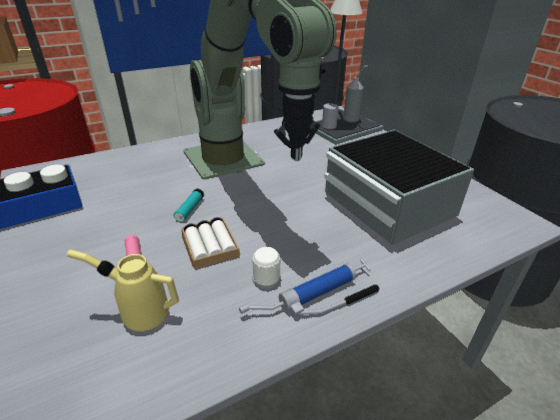

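```bash
python3 - <<'E'
from h import *
np.set_printoptions(precision=4,suppress=True)
c=camera("top")
f=lambda p:np.array(p,float)/3.2+[65,100]
L=plane(c,f([(403,112),(411,483)]),.174);C=plane(c,f([(384,107),(389,488)]),.184);u=np.array([-.0517,.9987,0])
print(L,C,(C.mean(0)-L.mean(0))@u)
s=camera("scene");g=lambda p:np.array(p,float)/4+[290,120]
# upper lip top outer right corner, lower lip top outer right corner
A=plane(s,g([(432,318),(150,135)]),.174);print(A, A@u)
Cs=plane(s,g([(458,294),(160,115)]),.184);print(Cs,Cs@u)
E
```

```text
[[0.7531 0.2227 0.174 ]
 [0.4275 0.2088 0.174 ]] [[0.7544 0.2374 0.184 ]
 [0.4228 0.225  0.184 ]] 0.015542905893516144
[[0.7587 0.2284 0.174 ]
 [0.4456 0.2074 0.174 ]] [0.1889 0.1841]
[[0.7548 0.253  0.184 ]
 [0.4353 0.2233 0.184 ]] [0.2136 0.2006]
```

The top view puts the lip 15.5 mm out from the chest front; it should be 16 mm when shut. The force stop agrees with that. I'm handing in.

```bash
python3 -c "
from station import *
print(sign_off())"
```

```text
the job is handed in; nothing more can be done
None
```

I lifted the top cartridge off the pile and laid it flat in the drawer's front compartment. Contact with the floor pressed up to about 12 N before I let go. I then pushed the drawer shut, slowing to about 12 mm/s (commanded) at the end; pressing at the stop reached about 24 N. I handed in at about 22.5 s of the 48 s allowed.

**Last checks:**
- **Drawer:** the top view puts the pull lip 15.5 mm out from the chest front, against 16 mm when shut. The scene view gave a rougher 16–25 mm at the two ends, from less sharp pixels, so it doesn't confirm the top view. The push stopping dead at y=0.205 with rising force does.
- **Cartridge:** it was lying in the compartment in the last picture that showed it, with about 60 mm left to close. It can't be seen now that the drawer is shut.
- **Everything else:** the last scene picture shows three cartridges in the carton. The grease gun, filter, jug and both look-alikes appear where they started.

**First grip:** my first closing left the finger opening at 36.7 mm, so I lowered the fingers and gripped again. That rested the fingertips on the two neighbouring cartridges at about 15 N before the lift, and neither left the carton.

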